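# Slide a spacer block along the rail into the drilling pocket

### The arm

A 6-joint arm with a two-finger parallel gripper is mounted at the origin on the work surface. World frame = base frame: x ahead of the robot, y to its left, z up, the work surface at z = 0. Lengths are in m, angles in rad, forces in N, time in s.
With the tool pointing down it reaches from about 0.275 to 0.725 m from the base axis. Payload 5.6 kg.
Tool frame: the origin (TCP) lies at the very end of the fingers, on their centre line; the grasp point (between the pads) lies 19 mm behind it; z points along the fingers, y is the direction in which the jaws open and shut (so a half turn about z gives the same grasp; the last joint's range is limited). The gripper opens to 85 mm and grips with 20 to 120 N. Pads are 22 mm wide; open, the fingers measure 114 mm over their backs; the gripper's body (76 mm by 85 mm) begins 54 mm behind the grasp point. The pads swing forward as they close: fully open they stand 13 mm farther back than shut.
Start: joints at [1.568, 0.255, 0.108, 0, -1.424, -0.285], TCP at [0.156, 0.527, 0.231] pointing down, gripper open.
Joint ranges: [-2.95, 2.95], [-1.21, 1.97], [-1.09, 1.5], [-2.87, 1.71], [-2.94, -0.07], [-3.05, 3.05]. Speed limits (rad/s): [2.57, 2.57, 3.14, 3.14, 3.14, 3.14].

### API

Orientations are given as a rotation vector (axis times angle).
In Python, from cell import ctrl, imaging gives the robot as it stands.
- The arm moves only by the tool play_rows, never from a script. Its argument "moves" is a list of rows, each an object with "twist": the turn, a rotation vector about the tool's x, y, z in units of 6 degrees (1.0 is 6 degrees), a list of three; "slide": the shift along the tool's x, y, z in cm, a list of three; "hand": the closure, from 0 (fully open) to 1 (shut). In form: [{"twist": [rx, ry, rz], "slide": [dx, dy, dz], "hand": hand}, ...]. A call has 1 to 20 rows; each row shifts and turns the pose as measured when the row begins, along the tool's axes as they then stand; what a row does not reach is not made up. A row lasts 1/10 s, in which the tool goes at most 50 mm and 8.59 degrees, less where a joint would pass 70% of its speed; a pose out of reach is approached as far as the arm can. A call with a gripper value outside its range is refused whole. The fingers move at their own pace and stop on an object; "newtons" is the grip in N (left out, the last holds). Time passes only in rows, so rows that do not move let the fingers close. It gives the time, the measured TCP pose, the force and the opening at its end, in the units of the state.
- ctrl.read_state(): the state, without advancing time (a new reading comes with each control period).
- imaging.snapshot(name): name is "scene" or "top" or "wrist"; returns the picture (480x640x3 uint8, red, green, blue); there is no depth.
- imaging.camera_model(name): a dict with "fx", "fy", "cx", "cy" (pixels), "dist" ([k1, k2, p1, p2, k3] as OpenCV has them; the pictures are not rectified), "extrinsics" (4x4, takes a point from camera to world coordinates); the wrist camera has in their place "T_tool_cam" (4x4, takes a point from camera to tool coordinates, whose origin is the TCP and whose axes are the flange's). Camera axes: x right, y down, z forward; pixel columns grow to the right and rows downward; lengths in m; the calibration is good to about 2 mm. A picture is of the moment at which its call begins: read the wrist's pose just before it. camera_model takes no time and is no camera call.
- ctrl.close_job(): hands the job in, once; it reports no verdict.
The state is a dict: "time": time; "joint_pos": joint angles; "dq": joint speeds; "effort": joint torques, N m; "ee_pos": TCP position; "eef_rot": TCP orientation; "contact_force": force on the tool from outside, world axes, zero at the start; "ft_torque": the same for the moment, N m; "grip_width": finger opening in m.
Only numpy, scipy, OpenCV 4.12 (cv2) and the standard library are available. Lean on these libraries where they do the work, as an engineer would, in place of code of your own. Each camera call takes 0.05 s, during which the arm holds its last target.

### The job

Load the drilling jig: push the blue spacer block straight across the board until its long side is flush against the long steel rail, between the two coloured guide bars; then, keeping it against the rail, slide it along into the pocket behind the green guide bar until it is fully home in the corner, touching both rail and end stop. Only push it: never lift or tip it, and leave everything else where it stands.

Things in the scene. Friction and masses are not known exactly. Their poses are not given: they have to be found in the camera images.
- jig: Fixed drilling jig. Origin on the table under the plywood board's middle; board x -105..+85, y -200..+200 mm, top at z = 12 mm. Steel rail along y on the +x side (away from robot): working face x = +60 mm, 20 mm thick, 20 mm high above the board. Steel end stops: inner faces y = +180 and -180 mm, from the rail to x = -15 mm, 20 mm high. Its place and yaw vary.
- spacer: Loose blue plastic block, about 0.1 kg, 40 (x) x 60 (y) x 24 mm high, two dark dots on top. Origin at the centre of its underside. Starts flat on the board's middle stretch, off the rail, turned up to 0.45 rad from the rail's direction. Slides with about 1 N. When home its long side lies on the rail.
- spacer_center (a point): Centre of the blue spacer block, 12 mm above its underside.
- green_seat (a point): Spacer's centre when fully home in the green pocket: 12 mm above the board, jig x = +40, y = +150 or -150 mm (varies). The fixed green guide bar, 12 (x) x 40 (y) x 12 mm high, has its middle 30 mm from here towards jig -x: 44 mm gap to the rail, 4 mm play for the block, which enters from the jig's middle. The seated block sticks out 10 mm behind the bar and 12 mm above it.
- red_seat (a point): The same point of the other pocket, with the red guide bar, at the opposite end; not to be used.
- bushing: Bystander: small brass tube, 26 mm across, 24 mm high, standing on a near corner of the board. Origin under its centre.
- dowel: Bystander: short wooden dowel, 20 mm across, 32 mm high, standing on the other near corner of the board. Origin under its centre.
- mug: Bystander: blue mug, 80 mm across, 90 mm high, to the left of the jig. Origin under its centre.
- jar: Bystander: amber jar, 70 mm across, 85 mm high, to the right of the jig. Origin under its centre.
- driver: Bystander: screwdriver with a yellow handle lying to the right of the jig.
- bowl: Bystander: white bowl, 170 mm across, 75 mm high, left of the jig. Origin under its centre.
- wrench: Bystander: steel wrench lying beyond the jig.
Mind the look-alikes: they are no part of the job. Of the things like the spacer, leave any that is turquoise, white or yellow; of the rest the smaller one is meant.

How it is judged:
By the outcome, as a careful person would: the job done as asked, in the order asked, and still so for the second after the job is handed in, with the robot touching nothing.
It also fails if it takes over 48 s, if anything falls off the work surface, if the arm or the gripper's body presses on something with over 40 N, if the wrist force passes 120 N, or if a joint passes its speed limit or range.

## Working session

There is one attempt and no reset: what is moved stays moved. The work goes in short steps, Python scripts to look and compute and a tool call to move; the robot and the scene stay as the last step left them, time stands still between calls to the robot, and variables do not carry over. Pictures are saved under pics/ and viewed, and the job is handed in when it is done.

Besides the shell and the picture viewer there is one more tool, called after "Call:" as name([rows], argument=value, ...), one row to a line, values as JSON. play_rows: Moves the arm, as the interface text tells. Its arguments: {"type":"object","properties":{"moves":{"type":"array","items":{"type":"object","properties":{"twist":{"type":"array","items":{"type":"number"}},"slide":{"type":"array","items":{"type":"number"}},"hand":{"type":"number"}}}},"newtons":{"type":"number"}},"required":["moves"]}

```bash
mkdir -p pics; ls
python3 - <<'E'
from cell import ctrl, imaging
import cv2, numpy as np, json
s=ctrl.read_state(); print({k:np.round(v,3).tolist() for k,v in s.items()})
for n in ["scene","top"]:
    im=imaging.snapshot(n); cv2.imwrite(f"pics/{n}0.png",im[:,:,::-1])
    m=imaging.camera_model(n); print(n,{k:np.round(v,4).tolist() for k,v in m.items()})
m=imaging.camera_model("wrist"); print({k:np.round(v,4).tolist() for k,v in m.items()})
E
```

```text
pics
{'time': 0.0, 'joint_pos': [1.568, 0.256, 0.107, -0.0, -1.424, -0.285], 'dq': [-0.0, 0.001, 0.0, -0.001, -0.001, 0.0], 'effort': [-0.0, -38.663, 23.795, 5.365, -0.006, -0.0], 'ee_pos': [0.156, 0.527, 0.23], 'eef_rot': [3.107, -0.45, -0.0], 'contact_force': [-0.402, 0.586, -0.359], 'ft_torque': [0.044, 0.001, -0.008], 'grip_width': 0.085}
scene {'fx': 535.2265, 'fy': 535.2265, 'cx': 318.9597, 'cy': 242.4609, 'dist': [0.0351, 0.0, 0.0, 0.0, 0.0], 'extrinsics': [[0.6329, 0.5835, -0.5088, 1.1724], [0.7741, -0.4897, 0.4013, -0.5096], [-0.015, -0.6479, -0.7616, 0.9939], [0.0, 0.0, 0.0, 1.0]]}
top {'fx': 517.2085, 'fy': 517.2085, 'cx': 310.5265, 'cy': 236.7571, 'dist': [-0.0566, 0.0, 0.0, 0.0, 0.0], 'extrinsics': [[0.0247, -0.9918, 0.1254, 0.415], [-0.9997, -0.0257, -0.0063, -0.008], [0.0094, -0.1252, -0.9921, 1.1028], [0.0, 0.0, 0.0, 1.0]]}
{'fx': 420.4385, 'fy': 420.4385, 'cx': 322.4582, 'cy': 235.5172, 'dist': [-0.05, 0.0, 0.0, 0.0, 0.0], 'T_tool_cam': [[0.0003, -0.955, -0.2965, 0.077], [1.0, 0.0002, 0.0004, -0.0007], [-0.0004, -0.2965, 0.955, -0.1428], [0.0, 0.0, 0.0, 1.0]]}
```

View pics/top0.png

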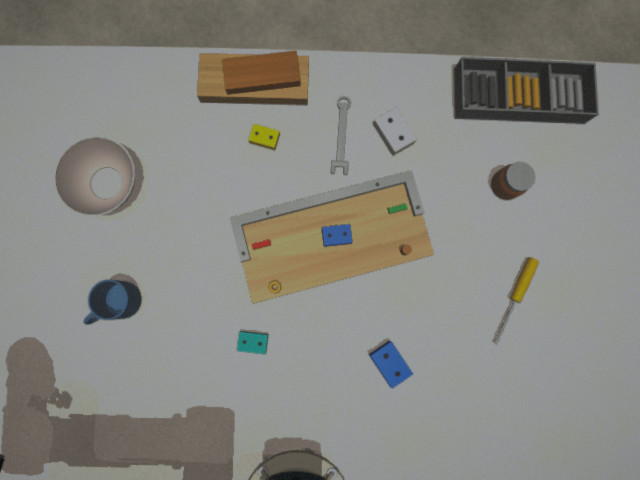

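View pics/scene0.png

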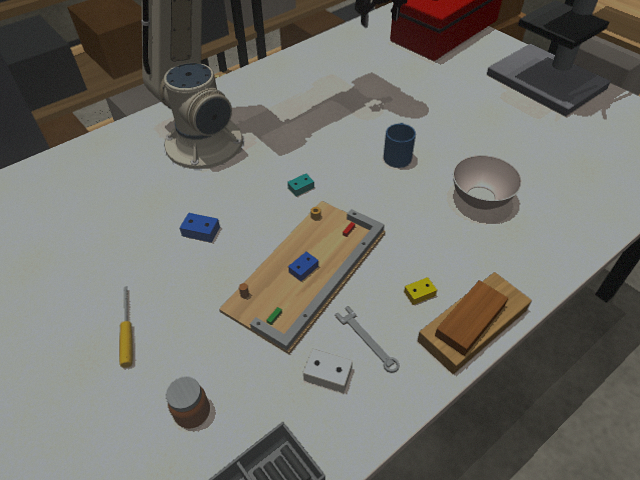

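Look-alikes in the top picture: small blue block on the board (337,235), larger blue (390,363), turquoise (253,342), white (395,130) and yellow (264,136). By the description I choose the smaller blue one, on the board. Next is a close crop to check that.

Run:
```python
import cv2
im=cv2.imread("pics/top0.png")[160:310,220:445]
cv2.imwrite("pics/crop0.png",cv2.resize(im,None,fx=3.5,fy=3.5,interpolation=cv2.INTER_CUBIC))
im=cv2.imread("pics/scene0.png")[190:360,210:400]
cv2.imwrite("pics/crop1.png",cv2.resize(im,None,fx=3.5,fy=3.5,interpolation=cv2.INTER_CUBIC))
```

```text
(no output)
```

View pics/crop0.png

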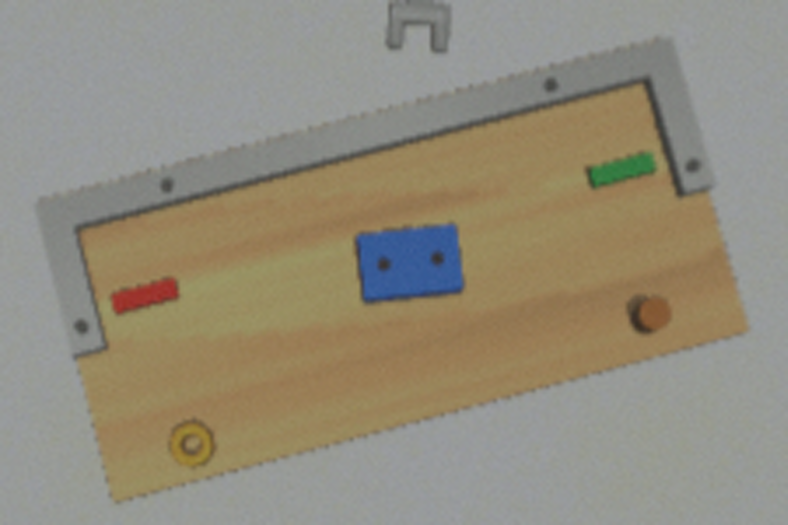

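View pics/crop1.png

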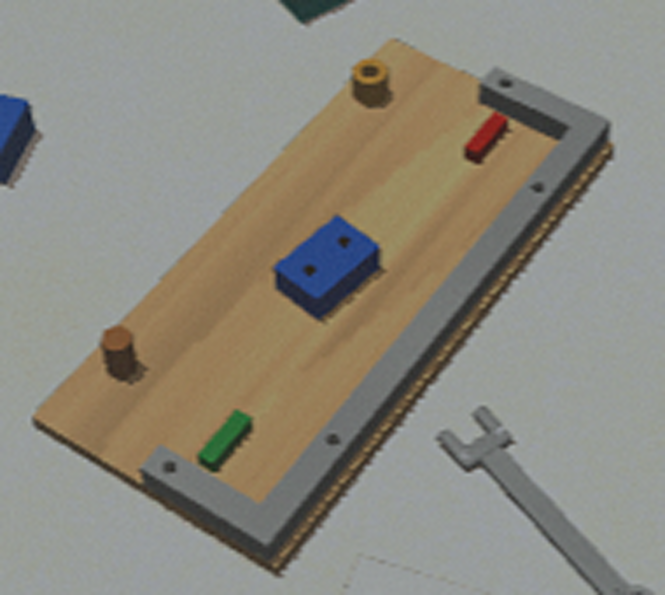

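```bash
cat > h.py <<'E'
import numpy as np, cv2
from scipy.optimize import least_squares
from scipy.spatial.transform import Rotation as R
def proj(m,P,E=None):
    E=np.array(m["extrinsics"]) if E is None else E
    Ei=np.linalg.inv(E); K=np.array([[m["fx"],0,m["cx"]],[0,m["fy"],m["cy"]],[0,0,1]])
    p,_=cv2.projectPoints(np.array(P,float).reshape(-1,1,3),cv2.Rodrigues(Ei[:3,:3])[0],Ei[:3,3],K,np.array(m["dist"]))
    return p[:,0]
def pose2(q,P):
    P=np.array(P,float); c,s=np.cos(q[2]),np.sin(q[2])
    return np.c_[q[0]+c*P[:,0]-s*P[:,1],q[1]+s*P[:,0]+c*P[:,1],P[:,2]]
def wristE(s,m):
    T=np.eye(4);T[:3,:3]=R.from_rotvec(s["eef_rot"]).as_matrix();T[:3,3]=s["ee_pos"]
    return T@np.array(m["T_tool_cam"])
E
python3 - <<'E'
from h import *
from cell import imaging
t=imaging.camera_model("top");sc=imaging.camera_model("scene")
P=np.array([[80,200,32],[80,-200,32],[-105,200,12],[-105,-200,12],[60,180,32],[60,-180,32],[-15,-200,32],[-15,-180,32],[-15,200,32],[-15,180,32]])/1e3
U=np.array([[38,200],[671,38],[113,500],[748,330],[78,228],[648,78],[714,186],[682,193],[75,355],[106,346]])/3.5+[220,160]
P2=np.array([[80,-200,32],[80,200,32],[-15,-200,32],[-15,200,32],[-105,-200,12],[-105,200,12],[60,-180,32]])/1e3
U2=np.array([[270,545],[608,125],[145,462],[493,68],[37,420],[393,40],[262,500]])/3.5+[210,190]
f1=lambda q:(proj(t,pose2(q,P))-U).ravel()
f2=lambda q:(proj(sc,pose2(q,P2))-U2).ravel()
for nm,f in [("top",f1),("scene",f2),("both",lambda q:np.r_[f1(q),f2(q)])]:
    r=least_squares(f,[.45,0,.24]);print(nm,r.x.round(4),np.abs(r.fun).max().round(2),r.cost.round(2))
    print(np.round(r.fun.reshape(-1,2),1).tolist())
q=r.x
# block: top corners z=36
B=np.array([[20,30,36],[20,-30,36],[-20,30,36],[-20,-30,36]])/1e3
dots=U0=np.array([[384,264],[437,258]])/3.5+[220,160]
Us=np.array([[379,250],[321,287],[337,216],[277,267]])/3.5+[210,190] 
Ut=np.array([[357,235],[457,225]])/3.5+[220,160]
g1=lambda b:np.r_[(proj(t,pose2(b,B[:2]))-Ut).ravel(),(proj(t,pose2(b,[[0,0,.036]]))-dots.mean(0)).ravel()]
g2=lambda b:(proj(sc,pose2(b,B))-Us).ravel()
for g in (g1,g2,lambda b:np.r_[g1(b),g2(b)]):
    r=least_squares(g,[.45,0,.1]);b=r.x;print("block",b.round(4),np.round(r.fun,1).tolist())
    d=b[:2]-q[:2];c,s=np.cos(q[2]),np.sin(q[2]);print(" in jig",(c*d[0]+s*d[1]).round(4),(-s*d[0]+c*d[1]).round(4),(b[2]-q[2]).round(3))
E
```

```text
top [ 0.5656 -0.0585  0.2847] 1.27 5.11
[[-1.3, 0.6], [0.5, -0.5], [-0.2, 0.8], [0.9, 0.5], [-1.2, -0.7], [0.8, -0.7], [0.9, -0.3], [1.0, 0.1], [-0.9, -0.0], [-0.5, 0.1]]
scene [ 0.5679 -0.0576  0.2895] 1.7 7.61
[[0.1, 0.3], [1.3, -1.6], [-0.8, 1.7], [0.8, -0.9], [-1.1, -1.0], [-0.5, -1.3], [0.3, 1.2]]
both [ 0.5664 -0.0581  0.2872] 1.76 15.77
[[-1.5, 0.4], [0.2, -1.1], [-0.2, 0.6], [0.8, -0.1], [-1.4, -0.9], [0.4, -1.3], [0.6, -0.9], [0.8, -0.5], [-1.1, -0.2], [-0.6, -0.1], [-0.8, -0.1], [0.9, -1.8], [-1.5, 1.3], [0.5, -1.0], [-1.7, -1.5], [-0.8, -1.5], [-0.5, 0.8]]
block [ 0.555  -0.0704  0.1269] [-0.0, -0.2, -0.0, -0.2, 0.0, 0.4]
 in jig -0.0144 -0.0085 -0.16
block [ 0.5572 -0.0694  0.1371] [1.0, -1.8, -0.7, 3.2, 0.4, -1.1, -0.7, -0.6]
 in jig -0.012 -0.0083 -0.15
block [ 0.556  -0.0698  0.1298] [-0.3, -0.7, -0.3, -0.8, -0.2, -0.1, 0.6, -1.9, -1.2, 3.0, 0.1, -1.3, -1.2, -0.9]
 in jig -0.0132 -0.0083 -0.157
```

The crop confirms it: the blue block is on the board, and the green bar is at the right end (jig y = −150). I'll move above the start of the push first.

Call:
play_rows([
  {"slide":[2.5,2.4,0],"twist":[0,0,0],"hand":0.76},
  {"slide":[2.5,2.4,0],"twist":[0,0,0],"hand":0.76},
  {"slide":[2.5,2.4,0],"twist":[0,0,0],"hand":0.76},
  {"slide":[2.5,2.4,0],"twist":[0,0,0],"hand":0.76},
  {"slide":[2.5,2.4,0],"twist":[0,0,0],"hand":0.76},
  {"slide":[2.5,2.4,0],"twist":[0,0,0],"hand":0.76},
  {"slide":[2.5,2.4,0],"twist":[0,0,0],"hand":0.76},
  {"slide":[2.5,2.4,0],"twist":[0,0,0],"hand":0.76},
  {"slide":[2.5,2.4,0],"twist":[0,0,0],"hand":0.76},
  {"slide":[2.5,2.4,0],"twist":[0,0,0],"hand":0.76},
  {"slide":[2.5,2.4,0],"twist":[0,0,0],"hand":0.76},
  {"slide":[2.5,2.4,0],"twist":[0,0,0],"hand":0.76},
  {"slide":[2.5,2.4,0],"twist":[0,0,0],"hand":0.76},
  {"slide":[2.5,2.4,0],"twist":[0,0,0],"hand":0.76},
  {"slide":[2.5,2.4,0],"twist":[0,0,0],"hand":0.76},
  {"slide":[2.5,2.4,0],"twist":[0,0,0],"hand":0.76},
  {"slide":[2.5,2.4,0],"twist":[0,0,0],"hand":0.76},
  {"slide":[2.5,2.4,0],"twist":[0,0,0],"hand":0.76},
  {"slide":[2.5,2.4,0],"twist":[0,0,0],"hand":0.76},
  {"slide":[2.5,2.4,0],"twist":[0,0,0],"hand":0.76},
])

```text
time: 2.1
ee_pos: [0.5056, -0.0997, 0.2261]
eef_rot: [3.1, -0.438, -0.013]
contact_force: [0.4, 0.9, 0.0]
grip_width: 0.0204
```

Call:
play_rows([
  {"twist":[0,0,-0.9],"slide":[0,0,0],"hand":0.76},
  {"twist":[0,0,-0.9],"slide":[0,0,0],"hand":0.76},
  {"twist":[0,0,-0.9],"slide":[0,0,0],"hand":0.76},
  {"twist":[0,0,-0.9],"slide":[0,0,0],"hand":0.76},
  {"twist":[0,0,-0.9],"slide":[0,0,0],"hand":0.76},
  {"twist":[0,0,-0.9],"slide":[0,0,0],"hand":0.76},
  {"twist":[0,0,0],"slide":[0,0,0],"hand":0.76},
  {"twist":[0,0,0],"slide":[0,0,0],"hand":0.76},
])

```text
time: 2.9
ee_pos: [0.5048, -0.1043, 0.2204]
eef_rot: [3.101, 0.463, -0.035]
contact_force: [-0.1, 0.1, -1.1]
grip_width: 0.0204
```

Run:
```python
from cell import ctrl, imaging
import cv2, numpy as np
from h import *
s=ctrl.read_state(); im=imaging.snapshot("wrist"); cv2.imwrite("pics/w1.png",im[:,:,::-1])
print(R.from_rotvec(s["eef_rot"]).as_matrix().round(3).tolist(), np.round(s["ee_pos"],4), s["time"],np.round(s["joint_pos"],2))
import json;json.dump({k:np.array(v).tolist() for k,v in s.items()},open("s1.json","w"))
# overlay model
m=imaging.camera_model("wrist");E=wristE(s,m)
o=im[:,:,::-1].copy()
for q,L in [((.566,-.058,.2865),[[60,180,32],[60,-180,32],[-15,-180,32],[-15,180,32],[80,0,32],[4,-130,24],[4,-170,24],[16,-130,24],[16,-170,24]]),((.5555,-.07,.13),[[20,30,36],[20,-30,36],[-20,-30,36],[-20,30,36]])]:
    for p in proj(m,pose2(q,np.array(L)/1e3),E): cv2.circle(o,tuple(int(v) for v in p),3,(0,255,255),1)
cv2.imwrite("pics/w1o.png",o)
```

```text
[[0.956, 0.292, -0.021], [0.292, -0.956, -0.01], [-0.023, 0.003, -1.0]] [ 0.5048 -0.1043  0.2204] 2.9 [ 0.11  0.2   0.01  0.01 -1.4   1.76]
```

View pics/w1o.png

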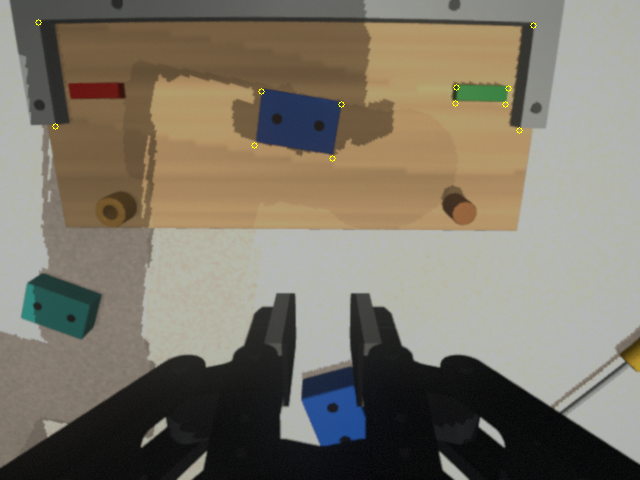

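The model overlay agrees with the wrist picture to about 2 px: block top corners at (262,89), (341,101), (256,143) and (335,155), rail line near row 22, and the green bar near (481,93). I'll centre on the block and lower behind it.

Call:
play_rows([
  {"twist":[0,0.22,0.1],"slide":[0,-1.0,2.5],"hand":0.76},
  {"twist":[0,0,0],"slide":[0,-0.85,3.0],"hand":0.76},
  {"twist":[0,0,0],"slide":[0,0,3.5],"hand":0.76},
  {"twist":[0,0,0],"slide":[0,0,3.5],"hand":0.76},
  {"twist":[0,0,0],"slide":[0,0,3.0],"hand":0.76},
  {"twist":[0,0,0],"slide":[0,0,0],"hand":0.76},
  {"twist":[0,0,0],"slide":[0,0,0],"hand":0.76},
])

```text
time: 3.65
ee_pos: [0.5009, -0.0869, 0.0629]
eef_rot: [3.108, 0.428, 0.011]
contact_force: [0.2, -0.5, 0.3]
grip_width: 0.0203
```

```bash
cat >> h.py <<'E'
J=(.566,-.058,.2865)
def rep(s):
    M=R.from_rotvec(s["eef_rot"]).as_matrix();d=np.array(s["ee_pos"])[:2]-J[:2];c,n=np.cos(J[2]),np.sin(J[2])
    print("t",round(s["time"],2),"jig mm",np.round([1e3*(c*d[0]+n*d[1]),1e3*(-n*d[0]+c*d[1])],1),"z",round(1e3*s["ee_pos"][2],1),"toolyaw",np.arctan2(M[1,0],M[0,0]).round(3),"xz,yz",M[2,:2].round(3),"F jig",np.round([c*s["contact_force"][0]+n*s["contact_force"][1],-n*s["contact_force"][0]+c*s["contact_force"][1],s["contact_force"][2]],1),"w",round(s["grip_width"],4))
E
python3 -c "
from h import *
from cell import ctrl
rep(ctrl.read_state())"
```

```text
t 3.65 jig mm [-70.6  -9.3] z 62.9 toolyaw 0.274 xz,yz [0.006 0.005] F jig [ 0.  -0.5  0.3] w 0.0203
```

Call:
play_rows([
  {"twist":[0,-0.05,-0.12],"slide":[0,0,2.2],"hand":0.76},
  {"twist":[0,0,0],"slide":[0,0,1.6],"hand":0.76},
  {"twist":[0,0,0],"slide":[0,0,0.3],"hand":0.76},
  {"twist":[0,0,0],"slide":[0,0,0],"hand":0.76},
])

```text
time: 4.05
ee_pos: [0.507, -0.0871, 0.0285]
eef_rot: [3.102, 0.446, 0.022]
contact_force: [-1.1, -0.2, -0.0]
grip_width: 0.0202
```

```bash
python3 -c "
from h import *
from cell import ctrl,imaging
rep(ctrl.read_state())
cv2.imwrite('pics/w2.png',imaging.snapshot('wrist')[:,:,::-1])"
```

```text
t 4.05 jig mm [-64.8 -11.2] z 28.5 toolyaw 0.286 xz,yz [0.013 0.009] F jig [-1.1  0.1 -0. ] w 0.0202
```

View pics/w2.png

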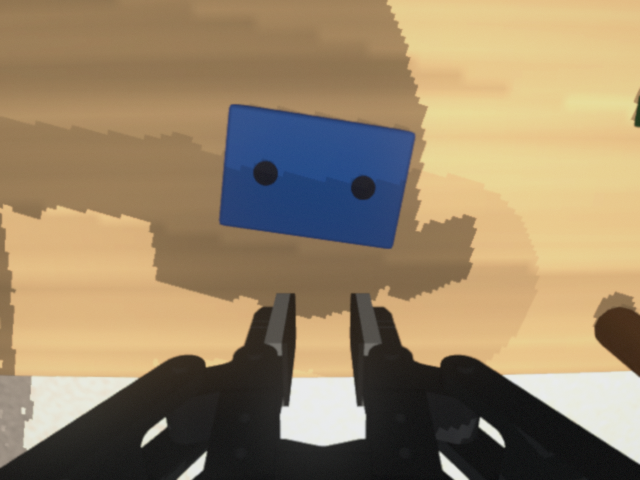

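Block centred ahead of the fingers, spanning (220–414, 104–248); the fingers are at (283,295) and (362,295). I'll lower a little more, then push.

Call:
play_rows([
  {"twist":[0,-0.1,0],"slide":[0,0,0.9],"hand":0.76},
  {"twist":[0,0,0],"slide":[0,0,0.0],"hand":0.76},
  {"twist":[0,0,0],"slide":[0,0,0],"hand":0.76},
])

```text
time: 4.4
ee_pos: [0.5095, -0.087, 0.022]
eef_rot: [3.1, 0.446, 0.013]
contact_force: [0.2, 0.0, 0.5]
grip_width: 0.0207
```

```bash
python3 -c "
from h import *
from cell import ctrl,imaging
rep(ctrl.read_state())"
```

```text
t 4.4 jig mm [-62.4 -11.9] z 22.0 toolyaw 0.286 xz,yz [0.007 0.011] F jig [ 0.2 -0.1  0.5] w 0.0207
```

Call:
play_rows([
  {"twist":[0,0,0],"slide":[0.6,-0.2,0.1],"hand":0.76},
  {"twist":[0,0,0],"slide":[0.6,-0.1,0],"hand":0.76},
  {"twist":[0,0,0],"slide":[0.5,0,0],"hand":0.76},
  {"twist":[0,0,0],"slide":[0.5,0,0],"hand":0.76},
  {"twist":[0,0,0],"slide":[0.5,0,0],"hand":0.76},
  {"twist":[0,0,0],"slide":[0.5,0,0],"hand":0.76},
  {"twist":[0,0,0],"slide":[0.5,0,0],"hand":0.76},
  {"twist":[0,0,0],"slide":[0.5,0,0],"hand":0.76},
  {"twist":[0,0,0],"slide":[0.5,0,0],"hand":0.76},
  {"twist":[0,0,0],"slide":[0.5,0,0],"hand":0.76},
])

```text
time: 5.4
ee_pos: [0.5623, -0.0682, 0.0214]
eef_rot: [3.1, 0.446, 0.011]
contact_force: [0.5, -0.3, 0.4]
grip_width: 0.0206
```

```bash
python3 -c "
from h import *
from cell import ctrl,imaging
rep(ctrl.read_state())
cv2.imwrite('pics/w3.png',imaging.snapshot('wrist')[:,:,::-1])"
```

```text
t 5.4 jig mm [-6.5 -8.7] z 21.4 toolyaw 0.286 xz,yz [0.006 0.011] F jig [ 0.3 -0.4  0.4] w 0.0206
```

View pics/w3.png

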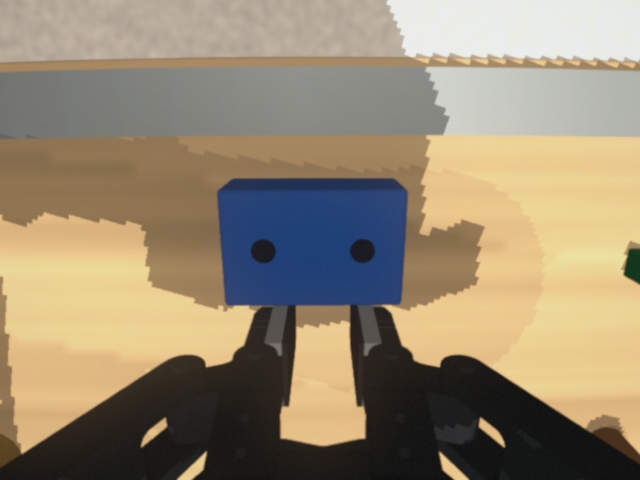

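The block has turned parallel to the rail and sits square on the fingers: its near edge is at row 304, and the rail foot is at row 136. I'll go on pushing to the rail.

Call:
play_rows([
  {"twist":[0,0,0],"slide":[0.4,0,0],"hand":0.76},
  {"twist":[0,0,0],"slide":[0.4,0,0],"hand":0.76},
  {"twist":[0,0,0],"slide":[0.3,0,0],"hand":0.76},
  {"twist":[0,0,0],"slide":[0.15,0,0],"hand":0.76},
  {"twist":[0,0,0],"slide":[0.1,0,0],"hand":0.76},
])

```text
time: 5.95
ee_pos: [0.5771, -0.0638, 0.0214]
eef_rot: [3.1, 0.446, 0.012]
contact_force: [-0.3, -0.9, 1.0]
grip_width: 0.0207
```

```bash
python3 -c "
from h import *
from cell import ctrl,imaging
rep(ctrl.read_state())
cv2.imwrite('pics/w4.png',imaging.snapshot('wrist')[:,:,::-1])"
```

```text
t 5.95 jig mm [ 9.  -8.7] z 21.4 toolyaw 0.286 xz,yz [0.006 0.011] F jig [-0.5 -0.8  1. ] w 0.0207
```

View pics/w4.png

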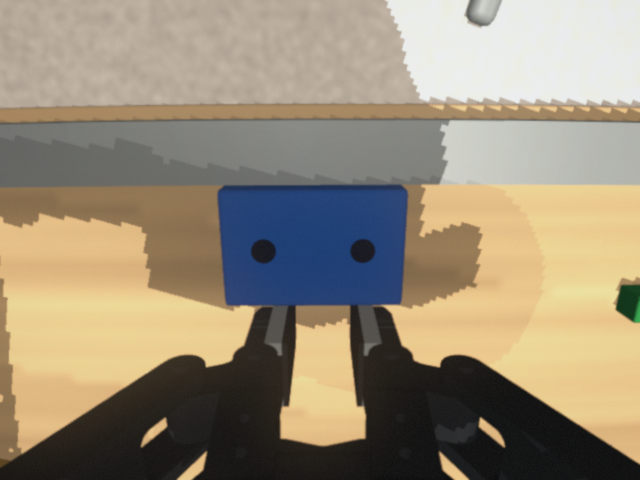

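The rail's front edge is at about row 185 and the block's far top edge at 186, so contact is near but there is no force yet. I'll push on in small steps.

Call:
play_rows([
  {"twist":[0,0,0],"slide":[0.15,0,0],"hand":0.76},
  {"twist":[0,0,0],"slide":[0.15,0,0],"hand":0.76},
])

```text
time: 6.2
ee_pos: [0.5779, -0.0636, 0.0212]
eef_rot: [3.1, 0.446, 0.004]
contact_force: [-6.7, -1.3, 4.7]
grip_width: 0.0207
```

```bash
python3 -c "
from h import *
from cell import ctrl,imaging
rep(ctrl.read_state())"
```

```text
t 6.2 jig mm [ 9.8 -8.7] z 21.2 toolyaw 0.286 xz,yz [0.001 0.01 ] F jig [-6.8  0.6  4.7] w 0.0207
```

Call:
play_rows([
  {"twist":[0,0,0],"slide":[0.2,0,0],"hand":0.76},
  {"twist":[0,0,0],"slide":[0.2,0,0],"hand":0.76},
])

```text
time: 6.4
ee_pos: [0.5778, -0.0636, 0.0207]
eef_rot: [3.099, 0.445, -0.009]
contact_force: [-6.3, -1.5, 4.9]
grip_width: 0.0204
```

```bash
python3 -c "
from h import *
from cell import ctrl,imaging
rep(ctrl.read_state())
cv2.imwrite('pics/w5.png',imaging.snapshot('wrist')[:,:,::-1])"
```

```text
t 6.4 jig mm [ 9.7 -8.7] z 20.7 toolyaw 0.285 xz,yz [-0.007  0.01 ] F jig [-6.5  0.3  4.9] w 0.0204
```

View pics/w5.png

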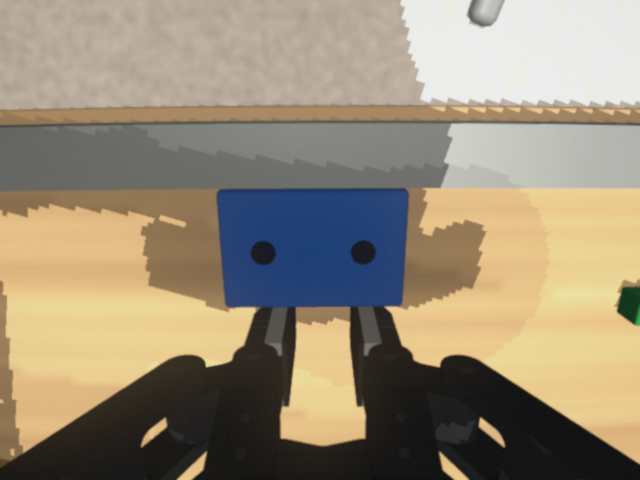

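Flush: the block's far edge and the rail edge both lie at row 189, and it stalls at 6.5 N. Next I'll back off, go round to its +y end and close the fingers.

Call:
play_rows([
  {"twist":[0,0,0],"slide":[-0.7,0,-0.1],"hand":0.76},
  {"twist":[0,0,0],"slide":[-1.2,0,-0.2],"hand":0.76},
  {"twist":[0,0.07,0],"slide":[-0.5,0,0],"hand":1},
  {"twist":[0,0,0],"slide":[0,-2.0,0],"hand":1},
  {"twist":[0,0,0],"slide":[0,-2.0,0],"hand":1},
  {"twist":[0,0,0],"slide":[0,-2.0,0],"hand":1},
  {"twist":[0,0,0],"slide":[0,0,0],"hand":1},
  {"twist":[0,0,0],"slide":[0,0,0],"hand":1},
])

```text
time: 7.25
ee_pos: [0.5362, -0.012, 0.025]
eef_rot: [3.102, 0.443, 0.018]
contact_force: [1.0, 0.5, 0.5]
grip_width: 0.0003
```

```bash
python3 -c "
from h import *
from cell import ctrl,imaging
rep(ctrl.read_state())
cv2.imwrite('pics/w6.png',imaging.snapshot('wrist')[:,:,::-1])"
```

```text
t 7.25 jig mm [-15.6  52.6] z 25.0 toolyaw 0.284 xz,yz [0.01 0.01] F jig [1.1 0.2 0.5] w 0.0003
```

View pics/w6.png

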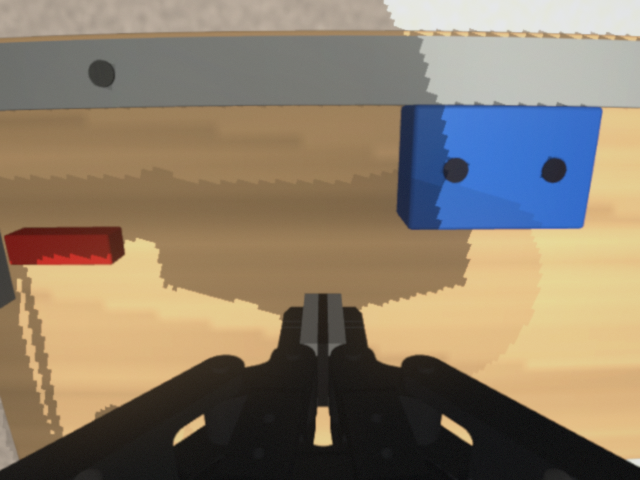

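The block stayed flush on the rail, with its +y face at column ~400. Next I'll move up beside the rail.

Call:
play_rows([
  {"twist":[0,-0.08,0],"slide":[1.5,0,0.1],"hand":1},
  {"twist":[0,0,0],"slide":[1.5,0,0.1],"hand":1},
  {"twist":[0,0,0],"slide":[1.3,0,0.1],"hand":1},
  {"twist":[0,0,0],"slide":[0.7,0,0.1],"hand":1},
  {"twist":[0,0,0],"slide":[0.2,0,0],"hand":1},
  {"twist":[0,0,0],"slide":[0,0,0],"hand":1},
])

```text
time: 7.9
ee_pos: [0.588, -0.001, 0.0211]
eef_rot: [3.102, 0.435, 0.006]
contact_force: [-0.1, 0.0, 0.1]
grip_width: 0.0001
```

```bash
python3 -c "
from h import *
from cell import ctrl,imaging
rep(ctrl.read_state())
cv2.imwrite('pics/w7.png',imaging.snapshot('wrist')[:,:,::-1])"
```

```text
t 7.9 jig mm [37.2 48.4] z 21.1 toolyaw 0.279 xz,yz [0.003 0.009] F jig [-0.1  0.1  0.1] w 0.0001
```

View pics/w7.png

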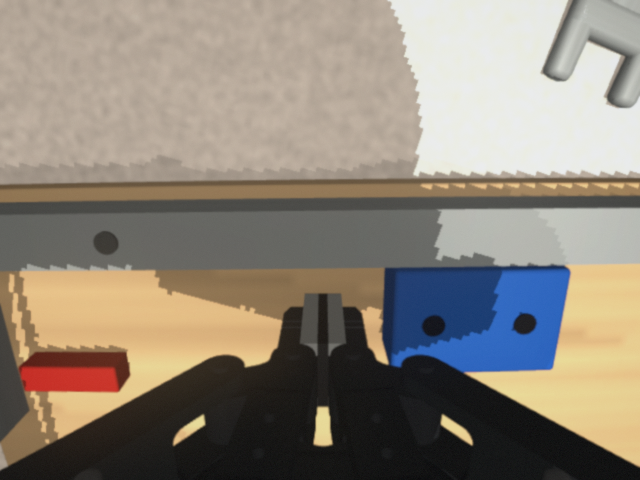

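Call:
play_rows([
  {"twist":[0,0,-0.08],"slide":[0.0,0.5,0],"hand":1},
  {"twist":[0,0,0],"slide":[0.02,0.5,0],"hand":1},
  {"twist":[0,0,0],"slide":[0.02,0.5,0],"hand":1},
  {"twist":[0,0,0],"slide":[0.02,0.6,0],"hand":1},
  {"twist":[0,0,0],"slide":[0.02,0.6,0],"hand":1},
  {"twist":[0,0,0],"slide":[0.02,0.6,0],"hand":1},
  {"twist":[0,0,0],"slide":[0.02,0.6,0],"hand":1},
  {"twist":[0,0,0],"slide":[0.02,0.6,0],"hand":1},
])

```text
time: 8.75
ee_pos: [0.6009, -0.0477, 0.0217]
eef_rot: [3.101, 0.449, 0.003]
contact_force: [-1.2, 0.1, -0.4]
grip_width: -0.0
```

```bash
python3 -c "
from h import *
from cell import ctrl,imaging
rep(ctrl.read_state())
cv2.imwrite('pics/w8.png',imaging.snapshot('wrist')[:,:,::-1])"
```

```text
t 8.75 jig mm [36.4  0.1] z 21.7 toolyaw 0.288 xz,yz [0.001 0.008] F jig [-1.1  0.4 -0.4] w -0.0
```

View pics/w8.png

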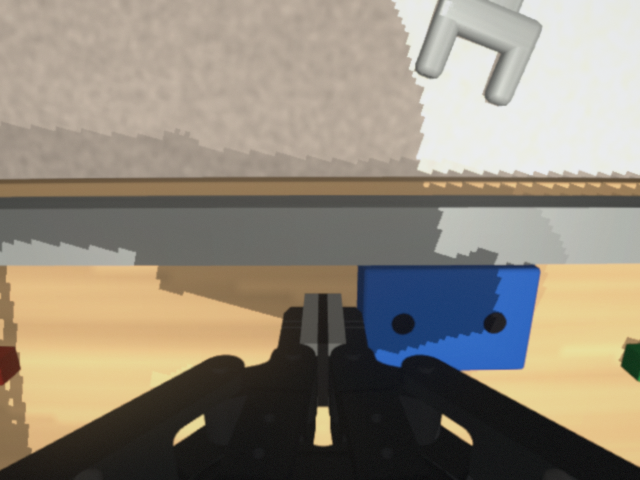

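The block (columns 358–540) is being pushed with its far edge still on the rail line at row 266. I'll carry on with a slightly stronger bias toward the rail.

Call:
play_rows([
  {"twist":[0,0,0],"slide":[0.05,0.6,0],"hand":1},
  {"twist":[0,0,0],"slide":[0.05,0.6,0],"hand":1},
  {"twist":[0,0,0],"slide":[0.05,0.6,0],"hand":1},
  {"twist":[0,0,0],"slide":[0.05,0.6,0],"hand":1},
  {"twist":[0,0,0],"slide":[0.05,0.6,0],"hand":1},
  {"twist":[0,0,0],"slide":[0.05,0.6,0],"hand":1},
  {"twist":[0,0,0],"slide":[0.05,0.6,0],"hand":1},
  {"twist":[0,0,0],"slide":[0.05,0.6,0],"hand":1},
])

```text
time: 9.6
ee_pos: [0.6197, -0.097, 0.0219]
eef_rot: [3.101, 0.449, 0.002]
contact_force: [-0.8, 0.2, -0.2]
grip_width: 0.0006
```

```bash
python3 -c "
from h import *
from cell import ctrl,imaging
rep(ctrl.read_state())
cv2.imwrite('pics/w9.png',imaging.snapshot('wrist')[:,:,::-1])"
```

```text
t 9.6 jig mm [ 40.5 -52.6] z 21.9 toolyaw 0.287 xz,yz [0.    0.009] F jig [-0.7  0.4 -0.2] w 0.0006
```

View pics/w9.png

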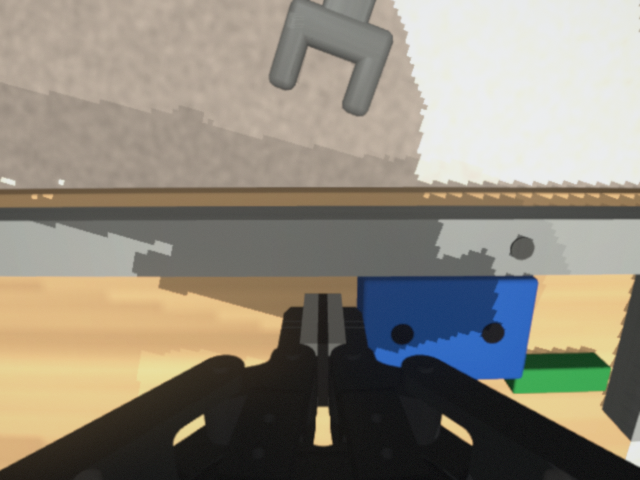

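The block is still on the rail (row 277) and its leading end is entering beside the green bar, whose end is near (510,370). I'll go on to the stop.

Call:
play_rows([
  {"twist":[0,0,0],"slide":[0.04,0.6,0],"hand":1},
  {"twist":[0,0,0],"slide":[0.04,0.6,0],"hand":1},
  {"twist":[0,0,0],"slide":[0.04,0.6,0],"hand":1},
  {"twist":[0,0,0],"slide":[0.04,0.6,0],"hand":1},
  {"twist":[0,0,0],"slide":[0.04,0.6,0],"hand":1},
  {"twist":[0,0,0],"slide":[0.04,0.6,0],"hand":1},
  {"twist":[0,0,0],"slide":[0.03,0.5,0],"hand":1},
])

```text
time: 10.35
ee_pos: [0.6353, -0.1395, 0.0222]
eef_rot: [3.101, 0.449, 0.002]
contact_force: [-1.2, 0.7, -0.5]
grip_width: -0.0
```

```bash
python3 -c "
from h import *
from cell import ctrl,imaging
rep(ctrl.read_state())
cv2.imwrite('pics/w10.png',imaging.snapshot('wrist')[:,:,::-1])"
```

```text
t 10.35 jig mm [ 43.4 -97.8] z 22.2 toolyaw 0.287 xz,yz [0.    0.009] F jig [-0.9  1.  -0.5] w -0.0
```

View pics/w10.png

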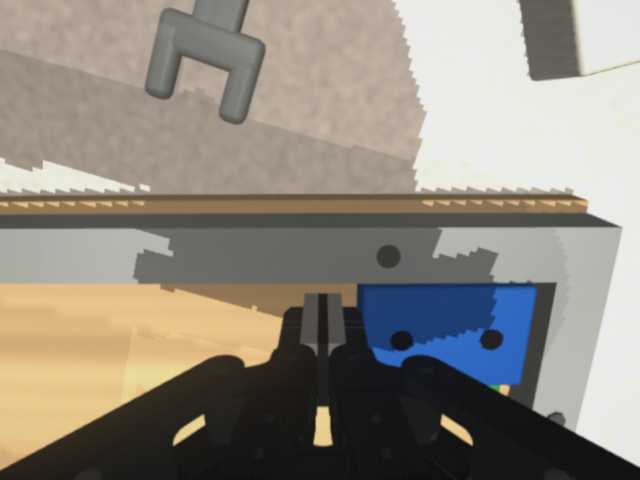

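Call:
play_rows([
  {"twist":[0,0,0],"slide":[0.0,0.4,0],"hand":1},
  {"twist":[0,0,0],"slide":[0.0,0.3,0],"hand":1},
  {"twist":[0,0,0],"slide":[0,0.15,0],"hand":1},
  {"twist":[0,0,0],"slide":[0,0.15,0],"hand":1},
])

```text
time: 10.8
ee_pos: [0.638, -0.1479, 0.0223]
eef_rot: [3.105, 0.448, 0.002]
contact_force: [-3.6, 7.3, 2.9]
grip_width: 0.0
```

```bash
python3 -c "
from h import *
from cell import ctrl,imaging
rep(ctrl.read_state())
cv2.imwrite('pics/w11.png',imaging.snapshot('wrist')[:,:,::-1])"
```

```text
t 10.8 jig mm [  43.7 -106.5] z 22.3 toolyaw 0.287 xz,yz [0.001 0.005] F jig [-1.4  8.   2.9] w 0.0
```

View pics/w11.png

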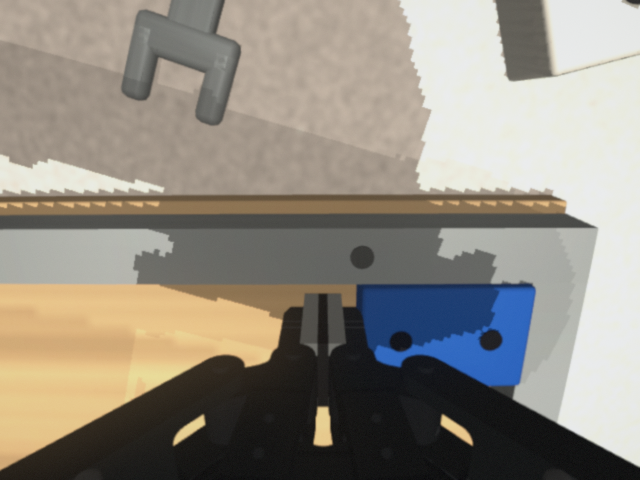

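It's touching the end stop (8 N) with the rail edge still shut. I'll back straight off, rise and inspect.

Call:
play_rows([
  {"twist":[0,0,0],"slide":[0,-0.6,0],"hand":1},
  {"twist":[0,0,0],"slide":[0,-1.0,0],"hand":1},
  {"twist":[0,0,0],"slide":[0,-1.0,-1.0],"hand":1},
  {"twist":[0,0,0],"slide":[-1.5,-0.5,-3.0],"hand":1},
  {"twist":[0,0,0],"slide":[-2,1.5,-3.5],"hand":1},
  {"twist":[0,0,0],"slide":[-2,2.5,-2.5],"hand":1},
  {"twist":[0,0,0],"slide":[0,2.0,0],"hand":1},
  {"twist":[0,0,0],"slide":[0,0,0],"hand":1},
  {"twist":[0,0,0],"slide":[0,0,0],"hand":1},
])

```text
time: 11.75
ee_pos: [0.5921, -0.1873, 0.1323]
eef_rot: [3.098, 0.456, 0.01]
contact_force: [-0.5, -0.0, -0.1]
grip_width: -0.0001
```

```bash
python3 -c "
from h import *
from cell import ctrl,imaging
s=ctrl.read_state();rep(s)
im=imaging.snapshot('wrist')[:,:,::-1].copy()
cv2.imwrite('pics/w12.png',im)
im=imaging.snapshot('scene')[:,:,::-1][270:360,220:330]
cv2.imwrite('pics/sc12.png',cv2.resize(im,None,fx=6,fy=6,interpolation=cv2.INTER_CUBIC))"
```

```text
t 11.75 jig mm [ -11.4 -131.4] z 132.3 toolyaw 0.292 xz,yz [0.005 0.011] F jig [-0.5  0.1 -0.1] w -0.0001
```

View pics/w12.png

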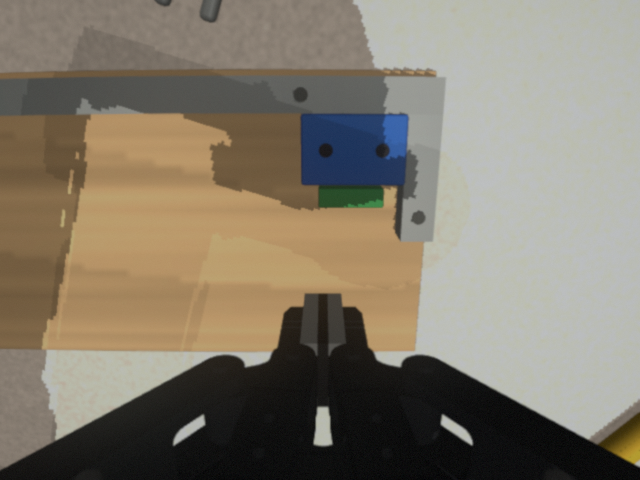

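View pics/sc12.png

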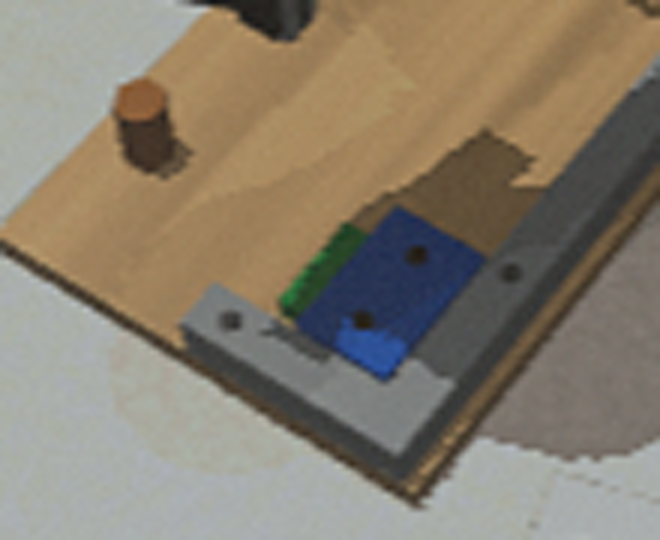

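```bash
python3 -c "
import cv2
im=cv2.imread('pics/w12.png')[95:250,290:450]
cv2.imwrite('pics/w12z.png',cv2.resize(im,None,fx=3.8,fy=3.8,interpolation=cv2.INTER_CUBIC))"
```

```text
(no output)
```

View pics/w12z.png

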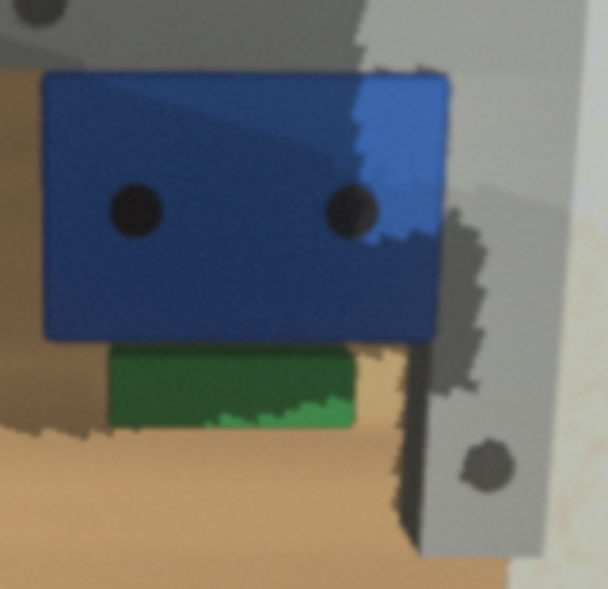

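Run:
```python
from h import *
from cell import ctrl,imaging
s=ctrl.read_state();m=imaging.camera_model("wrist");E=wristE(s,m)
K=np.array([[m["fx"],0,m["cx"]],[0,m["fy"],m["cy"]],[0,0,1]])
def back(c,z):
    p=np.array(c)/3.8+[290,95]
    u=cv2.undistortPoints(p.reshape(1,1,2),K,np.array(m["dist"]))[0,0]
    d=E[:3,:3]@[u[0],u[1],1];P=E[:3,3]+d*(z-E[2,3])/d[2]
    q=P[:2]-J[:2];c,n=np.cos(J[2]),np.sin(J[2]);return np.round(1e3*np.array([c*q[0]+n*q[1],-n*q[0]+c*q[1]]),1)
for n,c,z in [("dotL",(136,211),.036),("dotR",(351,212),.036),("blk farL",(43,72),.036),("blk farR",(449,72),.036),("blk nearL",(46,341),.036),("blk nearR",(435,341),.036),("rail front L",(15,69),.032),("stop tip inner (-15,-180)",(420,554),.032),("stop tip outer(-15,-200)",(543,555),.032),("bar (4,-130)",(108,428),.024),("bar(4,-170)",(354,428),.024)]: print(n,back(c,z))
```

```text
dotL [  41.7 -133.5]
dotR [  41.8 -165.2]
blk farL [  61.4 -119.9]
blk farR [  61.9 -178.6]
blk nearL [  22.3 -120.1]
blk nearR [  22.6 -178.9]
rail front L [  61.7 -115.7]
stop tip inner (-15,-180) [ -12.5 -179.5]
stop tip outer(-15,-200) [ -12.6 -199.4]
bar (4,-130) [   6.  -129.5]
bar(4,-170) [   6.2 -169.2]
```

The block measures home: centre at about jig (40.0, −149.9) after correcting for the jig edges seen in the same picture. One wider view to check the bystanders, then hand in.

```bash
python3 -c "
from cell import imaging
import cv2
cv2.imwrite('pics/top1.png',imaging.snapshot('top')[:,:,::-1])"
```

```text
(no output)
```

View pics/top1.png

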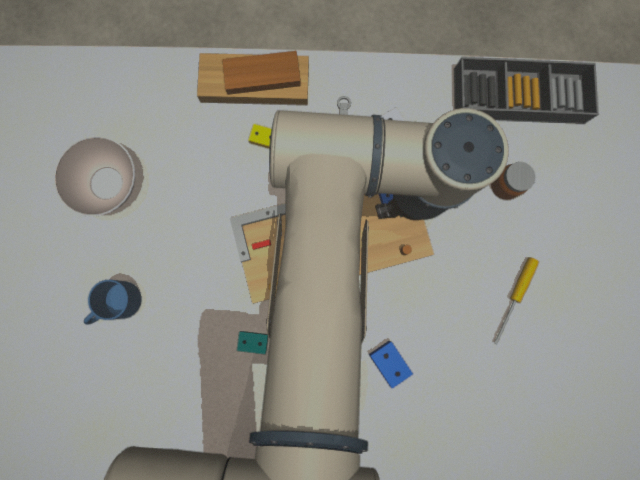

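The bystanders in view are all at their first pixels: mug (115,300), bowl (97,177), jar (515,178), dowel (405,249), driver (525,280). The arm hides the bushing, and it stays well clear of everything.

```bash
python3 -c "
from cell import ctrl
print(ctrl.close_job())"
```

```text
the job is handed in; nothing more can be done
None
```

The blue spacer block is home in the green pocket, touching both the rail and the end stop. I handed the job in at about 12 s of robot time.

- **Pushing:** I pushed the smaller blue block across the board with two partly closed fingers. It turned square and went flush on the rail, stalling at 6.5 N. I then went round to its end, closed the fingers and slid it along the rail behind the green bar until it met the end stop at 8 N. It was never gripped or lifted.
- **Last checks:** In the wrist picture, the block's centre was within about 0.2 mm of the seat at jig (40, −150), once corrected for the jig edges seen in the same picture. There was no visible gap at the rail. The block's end measured about 0.8 mm short of the stop face, which I take to be its bevelled edge, because its top also measured about 1.3 mm short of 60 mm.
- **Disagreements:** The raw wrist readings differed from the top/scene jig fit by about 1.5–2.5 mm in x, roughly the stated calibration error.
- **Other objects:** The gripper was clear of everything, about 0.13 m up. The bystanders I could see in the last top view had not moved. The arm hid the bushing and most of the wrench there, so I could not recheck those two, but the tool went nowhere near the bushing and only passed above the wrench's side of the board.

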